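# Pull the snug cap off the reel with the cap puller

## Task

Take the cap puller by its wooden handle, slide its fork under the rim of the snug cap until it bears lightly against the cap's neck, fully home, and then pull straight up until the cap pops off. Carry the cap on the fork to the shallow tray, set the puller and cap down gently in it, both upright, and let go. Do not touch the cap with the gripper, do not shove the cap sideways or lean hard on the reel, and leave the other tackle where it is.

Things in the scene. Friction and masses are not known exactly. Their poses are not given: they have to be found in the camera images.
- puller_handle (a point): Centre of the wooden block handle (30 mm along x, 18 mm across y) of the loose cap puller, 74 mm above the fork's underside; the bare wood spans 52 to 102 mm above it, a steel collar 22 mm wide lies below. x points where the open fork points, z up. The puller starts standing on its fork on the lid. Grip it across y from above, at 60 N or more.
- puller_foot (a point): Level with the fork's underside, below the handle, at mid-setting of the fork. Slot between the 5 mm thick prongs 32 mm wide (36 over the last 12), open to +x, ending 14.5 mm behind this point; prongs reach 30 mm ahead, 25 mm to each side; 3 mm long upturned toes make the tips 7 mm thick. Back plate 29 to 34 mm behind; underside of the C's top bar 40 mm above. All shift with the setting.
- cap_rim (a point): Centre of the underside of the cap's round rim (50 mm across, 4 mm thick); z is the cap's axis. The neck below it is 28 to 29 mm across, 9.5 mm tall, its foot resting on the reel's face: a 9.5 mm gap under the rim. With the fork fully home its slot's end bears on the neck: the handle's axis then stands up to 11 mm from the cap's axis, by the fork's setting.
- reel_face (a point): Centre of the flat rigid top face of the orange reel, a drum 124 mm across fixed flat on a stand; 62 mm above the lid; the cap sits here; z up. A black winding grip (12 mm across, 30 mm tall) stands on the face 53 mm out on its +x side, so the fork comes in from the -x side, moving along +x; the face is clear there.
- tray_floor (a point): Centre of the inner floor, 4 mm above the lid, of a shallow white plastic tray fixed on the lid: 150 mm along x, 170 mm along y, 22 mm high, walls 4 mm; z up.
- puller: The cap puller, about 0.16 kg; origin 74 mm straight below the handle's centre, at the level of the fork's underside. The fork is the foot of a stainless C-shaped bracket set stiffly (it holds 80 N) in the handle, anywhere from 10 mm back to 10 mm ahead (along x); this setting differs each time, is not measured and can only be felt or seen.
- cap: Snug black plastic cap, 0.04 kg, 28 mm tall; origin at the neck's foot. Over the rim is a dome 36 mm across. Spring balls in the spindle hold it: roughly 10 to 25 N straight up frees it after 6 mm of travel; it is clear of the spindle after 25 mm. On the lifted fork its rim rests on the prongs and its neck hangs 4.5 mm below the fork.
- reel: The reel and its stand, fixed; origin on the lid under the reel's centre.
- tray: The tray; origin on the lid under its centre.
- pliers: Bystander: stainless pliers lying flat, 160 mm long, 13 mm high; origin under the pivot, jaws to +x.
- float_a: Bystander: wooden float lying on its side, 28 mm thick, 116 mm long with its stems along x; origin under its middle.
- float_b: Bystander: a second wooden float of the same size.
- dish: Bystander: white ceramic dish of sinkers, 100 mm across, 28 mm high; origin under its centre.
- line_spool: Bystander: clear spool of line, 60 mm across, 32 mm high; origin under its centre.
Mind the look-alikes: they are no part of the job. Of the things shaped like the puller, the bare steel one is meant. Of the things that look like the reel, take the one that is nearest to the robot's base at the start.

How it is judged (in metres and radians):
On the way, in this order (a step that is already met when the one before it is completed fails the run):
1. the fork is fully home: its slot bears sideways on the cap's neck (over 0.5 N) with its prongs still clear below the rim, and the cap still seated on the reel (horizontal distance between puller_foot and cap_rim below 0.016 m and contact force between puller and cap above 0.5 N and z of puller_foot in the frame of cap_rim below -0.006 m and z of cap_rim in the frame of reel_face below 0.0115 m), for 0.05 s.
2. the cap has come off upwards and rides on the fork, more than 25 mm above its seat (z of cap_rim in the frame of reel_face above 0.0345 m and horizontal distance between puller_foot and cap_rim below 0.02 m and z of puller_foot in the frame of cap_rim above -0.01 m and angle between cap's own z axis and vertical below 0.3 rad), for 0.2 s.
At the end, for the whole second after the job is handed in: The cap and the puller are both inside the tray: the cap upright (within 0.25 rad) with its rim's underside less than 17.5 mm above the tray's floor, the puller standing on its fork on the floor (within 0.1 rad of upright, fork within 4 mm of the floor), both at rest and released (x of cap_rim in the frame of tray_floor between -0.071 and 0.071 m and y of cap_rim in the frame of tray_floor between -0.081 and 0.081 m and z of cap_rim in the frame of tray_floor below 0.0175 m and angle between cap's own z axis and vertical below 0.25 rad and x of puller_foot in the frame of tray_floor between -0.071 and 0.071 m and y of puller_foot in the frame of tray_floor between -0.081 and 0.081 m and z of puller_foot in the frame of tray_floor below 0.004 m and angle between puller's own z axis and vertical below 0.1 rad and linear speed of each of cap, puller below 0.02 m/s); the robot touches nothing.
It fails at once if the robot itself touches the cap (over 0.5 N) or the reel (over 5 N) (contact force between any of the fingers, the arm and cap above 0.5 N or contact force between any of the fingers, the arm and reel above 5 N).
It fails at once if the puller presses on the reel with more than 40 N, shoves the cap sideways with more than 10 N before lifting, or loads it with more than 40 N (contact force between puller and reel above 40 N or contact force between puller and cap above 40 N or (contact force between puller and cap above 10 N and z of puller_foot in the frame of cap_rim below -0.006 m and z of cap_rim in the frame of reel_face below 0.0115 m)).
It fails at once if the cap is tipped more than 0.5 rad (angle between cap's own z axis and vertical above 0.5 rad).
It fails at once if the puller or the cap strikes the tray with more than 40 N (contact force between any of puller, cap and tray above 40 N).
It fails at once if the pliers, a float, the dish or the line spool is moved more than 20 mm (distance of any of pliers, float_a, float_b, dish, line_spool from where it was at the start of the episode above 0.02 m).
It also fails if it takes over 67 s, if anything falls off the work surface, if the arm or the gripper's body presses on something with over 40 N, if the wrist force passes 120 N, or if a joint passes its speed limit or range.

## Robot

A 6-joint arm with a two-finger parallel gripper is mounted at the origin on the work surface. World frame = base frame: x ahead of the robot, y to its left, z up, the work surface at z = 0. Lengths are in mm, angles in rad, forces in N, time in s.
With the tool pointing down it reaches from about 300 to 775 mm from the base axis. Payload 14.6 kg.
Tool frame: the origin (TCP) lies on the front face of the gripper's body, between the roots of the fingers; the fingertips stand 97 mm ahead of it and the grasp point (between the pads) lies 78 mm ahead of it; z points along the fingers, y is the line along which they close (so a half turn about z gives the same grasp; the last joint's range is limited). The gripper opens to 94 mm and grips with 3 to 60 N. Pads are 16 mm wide; open, the fingers measure 119 mm over their backs; the gripper's body (75 mm by 177 mm) begins 78 mm behind the grasp point.
Start: joints at [1.163, 0.3, 1.521, -0, 1.321, -0.067], TCP at [183.83, 518.36, 302.646] pointing down, gripper open.
Joint ranges: [-3.03, 3.03], [-0.79, 2.21], [0.23, 2.52], [-1.04, 4.18], [0, 3.07], [-2.55, 2.55]. Speed limits (rad/s): [2.22, 2.22, 2.57, 3.14, 3.14, 3.14].

## Interface

Orientations are given as [roll, pitch, yaw] about the fixed x, y, z axes, in that order (R = Rz(yaw) Ry(pitch) Rx(roll)).
In Python, from cell import * gives the robot as it stands.
- The arm moves only by the tool carry_out, never from a script. Its arguments are lists of equal length, an entry for each row: "slide": the shift along the world's x, y, z scaled (see below), a list of three; "dr": the turn, a rotation vector about the world's x, y, z scaled (see below), a list of three; "gripper": the opening in per cent of the stroke, from 0 (shut) to 100 (fully open). A call has 1 to 10 rows; each row is the pose to reach, as a shift and turn from the pose commanded when the call began, turning the shorter way round; what a row does not reach only later rows make up. The controller multiplies each number of a shift by 0.25 m and each number of a turn by 360 degrees. A row lasts 1/12 s, in which the tool goes at most 41.7 mm and 7.16 degrees, less where a joint would pass 70% of its speed; a pose out of reach is approached as far as the arm can. A call with a number of a shift or a turn outside -1 to 1 is refused whole. A call with a gripper value outside its range is refused whole. The fingers move at their own pace and stop on an object; "newtons" is the grip in N (left out, the last holds). Time passes only in rows, so rows that repeat a pose let the fingers close. It gives the time, the measured TCP pose, the force, the opening and the grip force at its end, in the units of the state.
- read_state(): the state, without advancing time (a new reading comes with each control period).
- camera(name): name is "side" or "top"; returns the picture (420x560x3 uint8, red, green, blue); there is no depth.
- camera_model(name): a dict with "vfov" (degrees; the focal length in pixels is half the picture's height over the tangent of half this angle, whatever the lens; pixels are square), "cx", "cy" (the principal point, pixels), "k1" (the pictures are not rectified: a ray, as slopes to the right and down, at radius r is drawn at 1 + k1 r^2 times it, then the intrinsics apply), "R" (3x3) and "t" (3): a world point X has camera coordinates R X + t. Camera axes: x right, y down, z forward; pixel columns grow to the right and rows downward; lengths in mm; the calibration is good to about 2 mm. A picture is of the moment at which its call begins. camera_model takes no time and is no camera call.
- sign_off(): hands the job in; it is judged then, once.
The state is a dict: "clock": time; "joints": joint angles; "qd": joint speeds; "effort": joint torques, N m; "eef_pos": TCP position; "eef_rot": TCP orientation; "wrist_force": force on the tool from outside, world axes, zero at the start; "moment": the same for the moment, N m; "finger_gap": finger opening in mm; "finger_force": force on a finger pad.
Only numpy, scipy, OpenCV 4.12 (cv2) and the standard library are available. Lean on these libraries where they do the work, as an engineer would, in place of code of your own. Each camera call takes 0.05 s, during which the arm holds its last target. There are 200 camera calls.

## Working session

There is one attempt and no reset: what is moved stays moved. The work goes in short steps, Python scripts to look and compute and a tool call to move; the robot and the scene stay as the last step left them, time stands still between calls to the robot, and variables do not carry over. Pictures are saved under pics/ and viewed, at most 11 in all, crops included, and the job is handed in when it is done.

Besides the shell and the picture viewer there is one more tool, called after ">>>" as a command line: name --argument value ..., lists and objects as JSON in quotes. carry_out: Moves the arm, as the interface text tells. Its arguments: {"type":"object","properties":{"slide":{"type":"array","items":{"type":"array","items":{"type":"number","minimum":-1,"maximum":1}}},"dr":{"type":"array","items":{"type":"array","items":{"type":"number","minimum":-1,"maximum":1}}},"gripper":{"type":"array","items":{"type":"number"}},"newtons":{"type":"number"}},"required":["slide","dr","gripper"]}

```bash
mkdir -p pics; ls; cat > h.py <<'E'
from cell import *
import numpy as np, cv2
def ray(name,u,v):
    m=camera_model(name); f=210/np.tan(np.radians(m["vfov"])/2)
    d=np.array([(u-m["cx"])/f,(v-m["cy"])/f]); s=d.copy()
    for _ in range(30): s=d/(1+m["k1"]*(s@s))
    R=np.array(m["R"]); t=np.array(m["t"])
    return -R.T@t, R.T@np.array([s[0],s[1],1.])
def on(name,u,v,z):
    c,d=ray(name,u,v); return c+d*(z-c[2])/d[2]
def proj(name,X):
    m=camera_model(name); f=210/np.tan(np.radians(m["vfov"])/2)
    p=np.array(m["R"])@np.array(X,float)+np.array(m["t"]); s=p[:2]/p[2]; s=s*(1+m["k1"]*(s@s))
    return s*f+[m["cx"],m["cy"]]
def snap(name,fn):
    im=camera(name); cv2.imwrite("pics/"+fn,cv2.cvtColor(im,cv2.COLOR_RGB2BGR)); return im
E
python3 - <<'E'
from h import *
a=snap("top","top0.png"); b=snap("side","side0.png")
for n in("top","side"):
    m=camera_model(n); print(n,m, ray(n,280,210))
print(read_state())
E
```

```text
pics
top {'vfov': 47.78080549779995, 'cx': 288.32307667689685, 'cy': 212.50952420516552, 'k1': 0.04841064535447704, 'R': array([[ 0.02507782, -0.99968455,  0.00138033],
       [-0.98430942, -0.02493332, -0.17468057],
       [ 0.17465988,  0.00302193, -0.98462419]]), 't': array([ -42.1433863 ,  548.51572497, 1172.23245999])} (array([ 336.22407638,  -31.99618342, 1250.08164554]), array([ 0.17942967,  0.02070338, -0.98372382]))
side {'vfov': 42.7540276944822, 'cx': 278.6059539101755, 'cy': 212.83989240617615, 'k1': -0.1768981410927744, 'R': array([[ 0.74406492, -0.6679646 , -0.01380886],
       [-0.50430125, -0.54795845, -0.66739927],
       [ 0.4382324 ,  0.50355221, -0.74457204]]), 't': array([-438.32519713,  312.66097971, 1143.02126645])} (array([ -17.09123137, -697.03137793, 1053.67861809]), array([ 0.44283535,  0.50471714, -0.74107505]))
{'clock': 0.1, 'joints': array([ 1.16340257e+00,  3.00392133e-01,  1.52154618e+00,  4.53455155e-06,
        1.32070931e+00, -6.65808416e-02]), 'qd': array([ 0.00028117, -0.0014363 , -0.00301334, -0.00072687,  0.00158764,
        0.00082336]), 'effort': array([ 1.82260206e-03, -5.32642508e+01, -3.53282726e+01,  7.08828284e-02,
        2.35389947e-02, -8.43940393e-05]), 'eef_pos': array([183.77294542, 518.23298902, 302.14435867]), 'eef_rot': array([-3.14054031e+00, -7.45714077e-05,  2.80077858e+00]), 'wrist_force': array([0.26992612, 0.52376132, 0.2124229 ]), 'moment': array([-0.00436533, -0.03003413, -0.06963441]), 'finger_force': 0.0, 'finger_gap': 93.8980561329332}
```

View pics/top0.png

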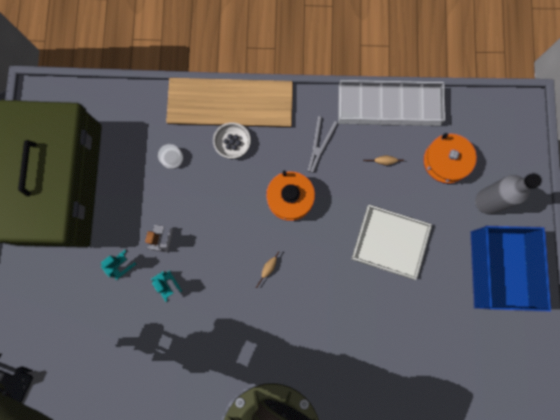

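View pics/side0.png

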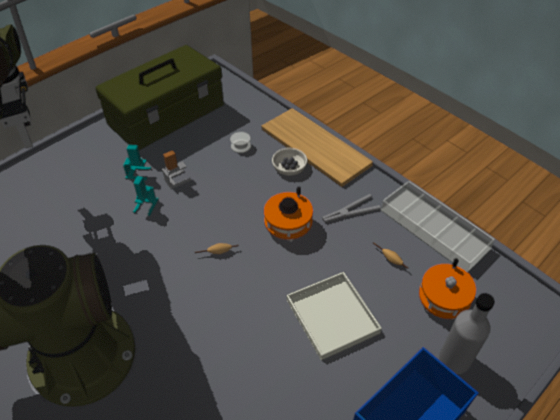

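The top view (420x560) shows these things:
- **Puller candidates:** two teal ones at (115,264) and (162,284), and a bare steel one with a wooden handle at (155,238), side view (173,168). The steel one is meant.
- **Reels:** (291,195) with the black cap, and (451,158), which is farther away with a silver knob. I take the first.
- **Tray:** (393,242).

Next is a close crop to check the choice.

```bash
python3 - <<'E'
from h import *
a=cv2.imread("pics/top0.png"); b=cv2.imread("pics/side0.png")
c=lambda im,x,y,w:cv2.resize(im[y:y+w,x:x+w],(380,380) if w else 0,interpolation=cv2.INTER_CUBIC)
top=np.hstack([c(a,125,208,60),c(b,145,140,60)])
cv2.imwrite("pics/crop1.png",top)
print(on("top",155,238,136),on("top",291,195,62),on("top",393,242,4))
# masks
def comp(im,lo,hi,x0,y0,x1,y1):
    h=cv2.cvtColor(im,cv2.COLOR_BGR2HSV); m=cv2.inRange(h,lo,hi); k=np.zeros_like(m);k[y0:y1,x0:x1]=m[y0:y1,x0:x1]
    n,l,s,ce=cv2.connectedComponentsWithStats(k); i=1+np.argmax(s[1:,4]); return s[i],ce[i],l==i
for n,im,bx in(("top",a,(140,225,175,255)),("side",b,(155,145,190,180))):
    print(n,"wood",comp(im,(3,90,60),(15,255,255),*bx)[:2])
s,ce,m=comp(a,(3,150,120),(14,255,255),255,160,330,230); print("reel top",s,ce)
s,ce,m=comp(b,(3,150,120),(14,255,255),255,180,325,245); print("reel side",s,ce)
s,ce,m=comp(a,(0,0,0),(180,255,45),275,180,305,208); print("cap top",s,ce)
s,ce,m=comp(b,(0,0,0),(180,255,45),275,190,303,220); print("cap side",s,ce)
s,ce,m=comp(a,(15,0,150),(60,80,255),340,195,440,285); print("tray",s,ce)
r=cv2.minAreaRect(np.argwhere(m)[:,::-1].astype(np.float32)); bp=cv2.boxPoints(r)
P=np.array([on("top",*p,13) for p in bp]);print(P.round(1), P.mean(0)); print(np.linalg.norm(np.diff(P,axis=0),axis=1))
E
```

```text
[464.98118991 283.62414165 136.        ] [592.68866118 -34.06269379  62.        ] [ 485.36858313 -305.82173408    4.        ]
top wood (array([146, 232,   9,  12,  88], dtype=int32), array([149.81818182, 237.32954545]))
side wood (array([163, 150,  14,  20, 184], dtype=int32), array([169.89673913, 159.27173913]))
reel top [ 267  172   48   48 1451] [289.74982771 196.05031013]
reel side [ 264  192   49   42 1073] [286.31686859 211.68406337]
cap top [283 186  17  16 216] [290.68055556 193.31481481]
cap side [280 198  18  16 207] [288.15458937 205.86956522]
tray [ 353  206   77   73 3493] [393.02748354 242.32608073]
[[ 438.4 -194.5   13. ]
 [ 582.5 -239.4   13. ]
 [ 532.4 -407.    13. ]
 [ 390.8 -359.3   13. ]] [ 486.0478297  -300.02180352   13.        ]
[150.86706258 174.91585216 149.4129941 ]
```

View pics/crop1.png

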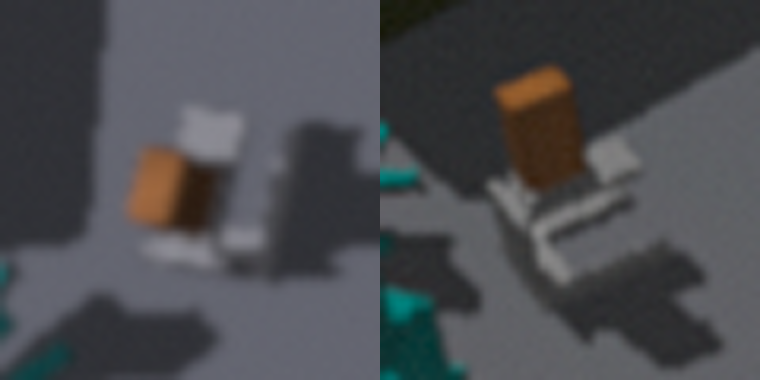

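The crop confirms a bare steel bracket with an orange wooden handle whose long axis lies roughly along world x (yaw about -12° or 168°). A light bar sticks out on the far side. I'll project key points for both headings to settle which way the fork opens.

```bash
python3 - <<'E'
from h import *
ct=lambda u,v:(125+u/6.333,208+v/6.333); cs=lambda u,v:(145+u/6.333,140+v/6.333)
h=on("top",*ct(156,188),102); print("handle top from top view",h)
print("from side",on("side",*cs(533-380,88),102))
for nm,q in(("t",[(145,147),(188,150),(170,228),(128,220)]),):
    print(np.array([on("top",*ct(*p),102) for p in q]).round(1))
print(np.array([on("side",*cs(u-380,v),102) for u,v in[(495,92),(555,66),(572,82),(510,108)]]).round(1))
T=on("side",*cs(533-380,88),102); 
T=(T+h)/2
names={"bar end":(-34,0,44),"backplate bot L":(-34,25,0),"backplate bot R":(-34,-25,0),"tipL":(30,20,7),"tipR":(30,-20,7),"prongL":(0,20,5),"prongR":(0,-20,5),"hbot":(0,0,52)}
for yaw in(-12,168):
    c,s=np.cos(np.radians(yaw)),np.sin(np.radians(yaw))
    for k,(x,y,z) in names.items():
        X=[T[0]+c*x-s*y,T[1]+s*x+c*y,z]
        print(yaw,k,((proj("top",X)-[125,208])*6.333).round(),((proj("side",X)-[145,140])*6.333+[380,0]).round())
E
```

```text
handle top from top view [469.36906785 306.22344394 102.        ]
from side [468.81546833 303.48422926 102.        ]
[[485.1 311.6 102. ]
 [484.3 295.2 102. ]
 [454.1 299.7 102. ]
 [456.8 315.9 102. ]]
[[455.5 312.7 102. ]
 [483.7 308.7 102. ]
 [483.2 295.1 102. ]
 [454.5 299.7 102. ]]
-12 bar end [177. 289.] [481. 213.]
-12 backplate bot L [148. 284.] [478. 251.]
-12 backplate bot R [265. 312.] [519. 320.]
-12 tipL [199. 136.] [611. 195.]
-12 tipR [292. 158.] [645. 249.]
-12 prongL [180. 206.] [550. 222.]
-12 prongR [273. 228.] [584. 276.]
-12 hbot [195. 204.] [550. 172.]
168 bar end [225. 125.] [624. 158.]
168 backplate bot L [310. 154.] [660. 263.]
168 backplate bot R [195. 126.] [617. 197.]
168 tipL [252. 298.] [520. 298.]
168 tipR [158. 276.] [487. 243.]
168 prongL [273. 228.] [584. 276.]
168 prongR [180. 206.] [550. 222.]
168 hbot [195. 204.] [550. 172.]
```

The projection at 168° puts the end of the top bar on the visible plate in both views. So the fork opens towards -x, the yaw is about 171.5°, and the handle is at (469, 305). The setting looks about 8 mm back. Moving above it.

>>> carry_out --slide '[[0.9, -0.68, -0.1], [0.9, -0.68, -0.2], [0.9, -0.68, -0.3], [0.9, -0.68, -0.3], [0.9, -0.68, -0.3], [0.9, -0.68, -0.3], [0.9, -0.68, -0.3], [0.9, -0.68, -0.3]]' --dr '[[0, 0, 0.03], [0, 0, 0.03], [0, 0, 0.03], [0, 0, 0.03], [0, 0, 0.03], [0, 0, 0.03], [0, 0, 0.03], [0, 0, 0.03]]' --gripper '[70, 70, 70, 70, 70, 70, 70, 70]' --newtons 60

```text
clock: 0.77
eef_pos: [412.0, 344.6, 225.2]
eef_rot: [-3.139, -0.002, 2.985]
wrist_force: [-0.2, -0.9, 0.4]
finger_gap: 65.6
finger_force: 0.0
```

```bash
python3 - <<'E'
from h import *
a=cv2.imread("pics/top0.png"); b=cv2.imread("pics/side0.png")
def comp(im,lo,hi,x0,y0,x1,y1):
    h=cv2.cvtColor(im,cv2.COLOR_BGR2HSV); m=cv2.inRange(h,lo,hi); k=np.zeros_like(m);k[y0:y1,x0:x1]=m[y0:y1,x0:x1]
    n,l,s,ce=cv2.connectedComponentsWithStats(k); i=1+np.argmax(s[1:,4]); return s[i],ce[i],l==i
# cap dome: triangulate axis ~ z 80
for th in(35,45,60):
    for n,im,bx in(("top",a,(279,183,305,208)),("side",b,(275,192,303,220))):
        s,ce,m=comp(im,(0,0,0),(180,255,th),*bx); print(th,n,s,ce,on(n,*ce,80).round(1),on(n,*ce,84).round(1))
# reel orange hull -> ellipse
for n,im,bx in(("top",a,(255,160,330,230)),("side",b,(255,180,325,245))):
    s,ce,m=comp(im,(3,150,120),(14,255,255),*bx)
    c=cv2.convexHull(np.argwhere(m)[:,::-1].astype(np.float32)); e=cv2.fitEllipse(c); print(n,e,on(n,*e[0],60).round(1))
# winding grip
for n,bx in(("top",(278,166,290,181)),("side",(293,184,306,199))):
    im=a if n=="top" else b
    s,ce,m=comp(im,(0,0,0),(180,255,70),*bx); print("grip",n,s,ce,on(n,*ce,80).round(1))
I=np.vstack([np.hstack([cv2.resize(a[165:230,255:330],(400,347),interpolation=2),cv2.resize(b[180:245,250:325],(400,347),interpolation=2)])]); cv2.imwrite("pics/crop2.png",I)
print(read_state()["eef_pos"],read_state()["eef_rot"],read_state()["finger_gap"])
E
```

```text
35 top [283 186  16  16 203] [290.60098522 193.28078818] [593.2 -32.9  80. ] [592.3 -32.9  84. ]
35 side [280 199  17  14 189] [288.1957672 205.8042328] [589.  -37.2  80. ] [586.5 -39.9  84. ]
45 top [283 186  17  16 216] [290.68055556 193.31481481] [593.1 -33.1  80. ] [592.3 -33.1  84. ]
45 side [280 198  18  16 207] [288.15458937 205.86956522] [588.7 -37.3  80. ] [586.2 -40.   84. ]
60 top [282 185  18  17 239] [290.58995816 193.20920502] [593.4 -32.9  80. ] [592.5 -32.9  84. ]
60 side [280 198  18  16 225] [288.16444444 205.89777778] [588.7 -37.4  80. ] [586.2 -40.1  84. ]
top ((290.0985107421875, 195.22792053222656), (47.34285354614258, 48.490352630615234), 49.732421875) [592.5 -31.8  60. ]
side ((286.07965087890625, 212.37887573242188), (40.464752197265625, 51.63909149169922), 70.0731201171875) [582.5 -36.5  60. ]
grip top [283 171   4   5  14] [284.28571429 172.85714286] [645.9 -15.6  80. ]
grip side [296 187   5   9  35] [298.2        190.31428571] [643.7 -15.1  80. ]
[412.00190084 344.56076437 225.21268898] [-3.13878295e+00 -1.63598208e-03  2.98522689e+00] 65.64704201781845
```

View pics/crop2.png

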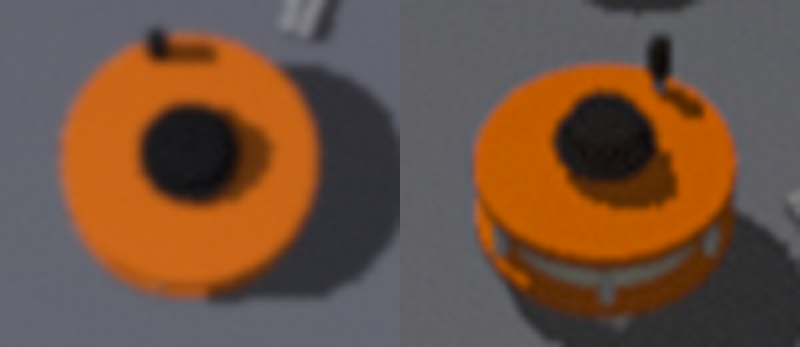

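The crop shows the black cap in the middle of the reel and the winding grip at upper left in the top view. That gives cap ≈ (593.5, -33) and grip ≈ (645, -15), 54 mm out, which fits the 53 mm stated. Continuing to above the handle.

>>> carry_out --slide '[[0.24, -0.172, 0], [0.24, -0.172, 0], [0.24, -0.172, 0], [0.24, -0.172, 0], [0.24, -0.172, 0]]' --dr '[[0, 0, 0], [0, 0, 0], [0, 0, 0], [0, 0, 0], [0, 0, 0]]' --gripper '[70, 70, 70, 70, 70]'

```text
clock: 1.18
eef_pos: [468.2, 305.7, 227.4]
eef_rot: [-3.141, -0.001, 2.989]
wrist_force: [-0.1, -0.2, 0.9]
finger_gap: 66.0
finger_force: 0.0
```

>>> carry_out --slide '[[0, 0, -0.1], [0, 0, -0.2], [0, 0, -0.276], [0, 0, -0.276], [0, 0, -0.276], [0, 0, -0.276], [0, 0, -0.276]]' --dr '[[0, 0, 0], [0, 0, 0], [0, 0, 0], [0, 0, 0], [0, 0, 0], [0, 0, 0], [0, 0, 0]]' --gripper '[70, 70, 70, 70, 70, 70, 70]'

```text
clock: 1.77
eef_pos: [469.0, 306.0, 160.3]
eef_rot: [3.14, 0.002, 2.99]
wrist_force: [0.9, 0.4, 0.8]
finger_gap: 65.9
finger_force: 0.0
```

>>> carry_out --slide '[[0, 0, 0], [0, 0, 0], [0, 0, 0], [0, 0, 0], [0, 0, 0], [0, 0, 0], [0, 0, 0], [0, 0, 0], [0, 0, 0], [0, 0, 0]]' --dr '[[0, 0, 0], [0, 0, 0], [0, 0, 0], [0, 0, 0], [0, 0, 0], [0, 0, 0], [0, 0, 0], [0, 0, 0], [0, 0, 0], [0, 0, 0]]' --gripper '[50, 35, 15, 10, 10, 10, 10, 10, 10, 10]' --newtons 60

```text
clock: 2.6
eef_pos: [468.8, 305.3, 158.5]
eef_rot: [-3.141, -0.0, 2.989]
wrist_force: [-0.3, 0.5, -1.5]
finger_gap: 17.9
finger_force: 60.0
```

Gripped at 17.9 mm, which matches the 18 mm handle. The foot's z is TCP z − 158.5. Now I lift and turn the fork to point along +x.

>>> carry_out --slide '[[0, 0, 0.05], [0, 0, 0.15], [0, 0, 0.28], [0, 0, 0.4], [0, 0, 0.5], [0, -0.1, 0.5], [0, -0.2, 0.5], [0.05, -0.3, 0.5], [0.1, -0.4, 0.5], [0.1, -0.5, 0.5]]' --dr '[[0, 0, 0], [0, 0, 0], [0, 0, -0.02], [0, 0, -0.04], [0, 0, -0.06], [0, 0, -0.08], [0, 0, -0.1], [0, 0, -0.12], [0, 0, -0.14], [0, 0, -0.16]]' --gripper '[10, 10, 10, 10, 10, 10, 10, 10, 10, 10]'

```text
clock: 3.43
eef_pos: [494.9, 179.0, 283.6]
eef_rot: [3.141, 0.0, 1.983]
wrist_force: [-0.0, 0.0, -1.8]
finger_gap: 17.5
finger_force: 60.0
```

>>> carry_out --slide '[[0.02, -0.1, 0], [0.04, -0.2, 0], [0.06, -0.3, 0], [0.08, -0.4, 0], [0.1, -0.5, 0], [0.12, -0.6, 0], [0.124, -0.7, 0], [0.124, -0.8, 0], [0.124, -0.853, 0], [0.124, -0.853, 0]]' --dr '[[0, 0, -0.02], [0, 0, -0.04], [0, 0, -0.06], [0, 0, -0.08], [0, 0, -0.1], [0, 0, -0.12], [0, 0, -0.14], [0, 0, -0.16], [0, 0, -0.18], [0, 0, -0.2]]' --gripper '[10, 10, 10, 10, 10, 10, 10, 10, 10, 10]'

```text
clock: 4.27
eef_pos: [524.7, -35.3, 283.5]
eef_rot: [-3.142, 0.001, 0.731]
wrist_force: [-0.3, 0.7, -1.1]
finger_gap: 17.8
finger_force: 60.0
```

>>> carry_out --slide '[[0, 0, -0.03], [0, 0, -0.06], [0, 0, -0.09], [0, 0, -0.09], [0, 0, -0.09], [0, 0, -0.09], [0, 0, -0.09], [0, 0, -0.09], [0, 0, -0.09], [0, 0, -0.09]]' --dr '[[0, 0, -0.02], [0, 0, -0.04], [0, 0, -0.06], [0, 0, -0.08], [0, 0, -0.1], [0, 0, -0.116], [0, 0, -0.116], [0, 0, -0.116], [0, 0, -0.116], [0, 0, -0.116]]' --gripper '[10, 10, 10, 10, 10, 10, 10, 10, 10, 10]'

```text
clock: 5.1
eef_pos: [524.8, -32.9, 261.2]
eef_rot: [-3.142, -0.0, 0.013]
wrist_force: [-0.2, 0.3, -1.2]
finger_gap: 17.6
finger_force: 60.0
```

>>> carry_out --slide '[[0, 0, -0.04], [0, 0, -0.08], [0, 0, -0.12], [0, 0, -0.12], [0, 0, -0.12], [0, 0, -0.12]]' --dr '[[0, 0, -0.002], [0, 0, -0.002], [0, 0, -0.002], [0, 0, -0.002], [0, 0, -0.002], [0, 0, -0.002]]' --gripper '[10, 10, 10, 10, 10, 10]'

```text
clock: 5.6
eef_pos: [524.9, -32.9, 231.2]
eef_rot: [3.142, 0.0, -0.002]
wrist_force: [-0.3, -0.1, -1.5]
finger_gap: 17.5
finger_force: 60.0
```

```bash
python3 - <<'E'
from h import *
a=np.mean([camera("top").astype(float) for _ in range(6)],0).astype(np.uint8)[:,:,::-1]
b=np.mean([camera("side").astype(float) for _ in range(6)],0).astype(np.uint8)[:,:,::-1]
cv2.imwrite("pics/top1.png",a); cv2.imwrite("pics/side1.png",b)
s=read_state(); print(s["eef_pos"],s["eef_rot"],s["wrist_force"])
I=np.hstack([cv2.resize(a[165:240,255:330],(400,400),interpolation=2),cv2.resize(b[175:250,240:315],(400,400),interpolation=2)]); cv2.imwrite("pics/crop3.png",I)
E
```

```text
[524.82928171 -32.88719801 231.15101904] [-3.14156881e+00 -5.19434734e-07 -2.11109132e-03] [ 0.80182751 -1.30278121 -1.85574564]
```

View pics/crop3.png

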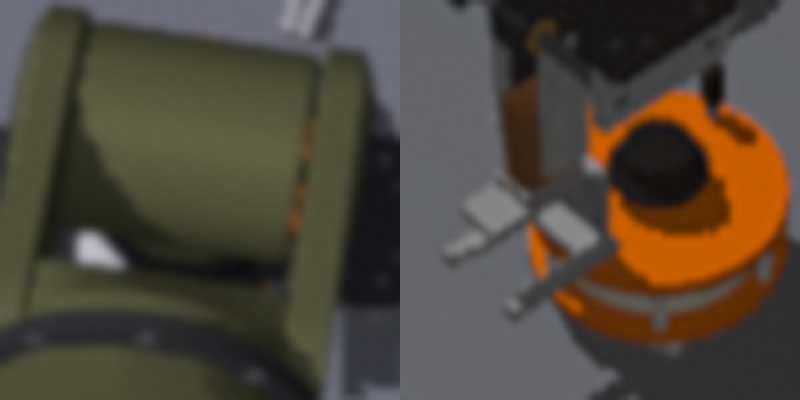

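```bash
python3 - <<'E'
from h import *
p=read_state()["eef_pos"]; F=p-[0,0,158.5]; k=5.333
names={"bar back end L":(-34,11,44),"bar back end R":(-34,-11,44),"bp bot L":(-34,25,0),"bp bot R":(-34,-25,0),"tipL":(30,20,7),"tipR":(30,-20,7),"slotEnd":(-14.5,0,5),"handle":(0,0,74)}
for yaw in(0,180):
    c=1 if yaw==0 else -1
    for n,(x,y,z) in names.items():
        print(yaw,n,((proj("side",F+[c*x,c*y,z])-[240,175])*k+[400,0]).round())
E
```

```text
0 bar back end L [469. 200.]
0 bar back end R [502. 228.]
0 bp bot L [454. 248.]
0 bp bot R [526. 310.]
0 tipL [567. 173.]
0 tipR [625. 221.]
0 slotEnd [522. 249.]
0 handle [542. 129.]
180 bar back end L [617. 150.]
180 bar back end R [585. 124.]
180 bp bot L [639. 233.]
180 bp bot R [567. 173.]
180 tipL [525. 289.]
180 tipR [467. 239.]
180 slotEnd [571. 217.]
180 handle [542. 129.]
```

The side crop is ambiguous about fork direction: there are legs at (455,250) and (515,305) and light quads at (490,205) and (565,225). I'll take a finer crop, also of the start picture, to settle it.

```bash
python3 - <<'E'
from h import *
b=cv2.imread("pics/side1.png"); o=cv2.imread("pics/side0.png")
f=lambda im,x,y:np.clip((cv2.resize(im[y:y+36,x:x+36],(396,396),interpolation=cv2.INTER_NEAREST).astype(float)-20)*1.5,0,255)
cv2.imwrite("pics/crop4.png",np.hstack([f(o,158,148),f(b,246,204)]))
E
```

```text
[ WARN:0@0.028] global loadsave.cpp:1063 imwrite_ Unsupported depth image for selected encoder is fallbacked to CV_8U.
```

View pics/crop4.png

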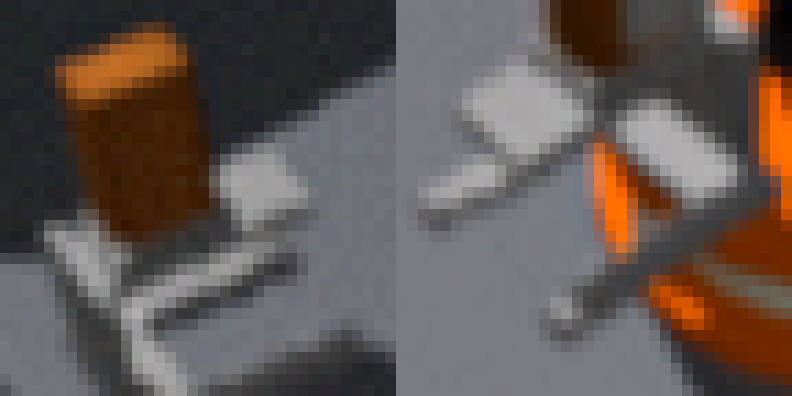

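The finer crop settles it: the prong tips at (430,210) and (565,320), with round ends, point to -x now, so the fork originally pointed +x. The light quad is the front overhang of the top bar. The tips sit about 8 mm further out than at mid-setting, so the setting is ahead. I'll raise the puller, back off and turn it half round.

>>> carry_out --slide '[[0, 0, 0.08], [-0.02, 0, 0.16], [-0.04, 0, 0.16], [-0.06, 0, 0.16], [-0.08, 0, 0.16], [-0.1, 0, 0.16], [-0.1, 0, 0.16], [-0.1, 0, 0.16], [-0.1, 0, 0.16], [-0.1, 0, 0.16]]' --dr '[[0, 0, 0], [0, 0, 0.019], [0, 0, 0.038], [0, 0, 0.057], [0, 0, 0.076], [0, 0, 0.095], [0, 0, 0.114], [0, 0, 0.133], [0, 0, 0.152], [0, 0, 0.17]]' --gripper '[10, 10, 10, 10, 10, 10, 10, 10, 10, 10]'

```text
clock: 7.03
eef_pos: [499.8, -32.9, 271.2]
eef_rot: [3.142, -0.0, 1.072]
wrist_force: [0.1, 0.4, -1.7]
finger_gap: 17.7
finger_force: 60.0
```

>>> carry_out --slide '[[0, 0, 0], [0, 0, 0], [0, 0, 0], [0, 0, 0], [0, 0, 0], [0, 0, 0], [0, 0, 0], [0, 0, 0], [0, 0, 0], [0, 0, 0]]' --dr '[[0, 0, 0.019], [0, 0, 0.038], [0, 0, 0.057], [0, 0, 0.076], [0, 0, 0.095], [0, 0, 0.114], [0, 0, 0.133], [0, 0, 0.152], [0, 0, 0.17], [0, 0, 0.17]]' --gripper '[10, 10, 10, 10, 10, 10, 10, 10, 10, 10]'

```text
clock: 7.87
eef_pos: [499.8, -32.9, 271.2]
eef_rot: [3.142, 0.0, 2.14]
wrist_force: [0.0, 0.3, -2.0]
finger_gap: 18.1
finger_force: 60.0
```

>>> carry_out --slide '[[0, 0, 0], [0, 0, 0], [0, 0, 0], [0, 0, 0], [0, 0, 0], [0, 0, 0], [0, 0, 0], [0, 0, 0], [0, 0, 0], [0, 0, 0]]' --dr '[[0, 0, 0.019], [0, 0, 0.038], [0, 0, 0.057], [0, 0, 0.076], [0, 0, 0.095], [0, 0, 0.114], [0, 0, 0.133], [0, 0, 0.152], [0, 0, 0.16], [0, 0, 0.16]]' --gripper '[10, 10, 10, 10, 10, 10, 10, 10, 10, 10]'

```text
clock: 8.7
eef_pos: [499.8, -32.9, 271.2]
eef_rot: [-3.142, 0.0, 3.138]
wrist_force: [-0.1, -0.1, -1.2]
finger_gap: 17.8
finger_force: 60.0
```

>>> carry_out --slide '[[0, 0, -0.06], [0, 0, -0.12], [0, 0, -0.17], [0, 0, -0.187], [0, 0, -0.187], [0, 0, -0.187], [0, 0, -0.187]]' --dr '[[0, 0, 0], [0, 0, 0], [0, 0, 0], [0, 0, 0], [0, 0, 0], [0, 0, 0], [0, 0, 0]]' --gripper '[10, 10, 10, 10, 10, 10, 10]'

```text
clock: 9.28
eef_pos: [500.1, -32.9, 225.2]
eef_rot: [-3.141, 0.001, 3.138]
wrist_force: [1.1, -0.0, -1.3]
finger_gap: 17.9
finger_force: 60.0
```

```bash
python3 - <<'E'
from h import *
b=np.mean([camera("side").astype(float) for _ in range(4)],0).astype(np.uint8)[:,:,::-1]
a=np.mean([camera("top").astype(float) for _ in range(2)],0).astype(np.uint8)[:,:,::-1]
cv2.imwrite("pics/side2.png",b); s=read_state(); p=s["eef_pos"]; print(p,s["eef_rot"],s["wrist_force"])
x0,y0,w,h,k=225,180,80,60,7
I=cv2.resize(b[y0:y0+h,x0:x0+w],(w*k,h*k),interpolation=2); t=cv2.resize(a[165:240,280:320],(224,420),interpolation=2)
I=np.hstack([np.clip((I.astype(float)-15)*1.4,0,255).astype(np.uint8),t])
cv2.imwrite("pics/crop5.png",I)
F=p-[0,0,158.5]
for n,q in {"tipL":(30,20,7),"tipR":(30,-20,7),"tipRout":(30,-25,7),"tipR+8":(38,-20,7),"tipL+8":(38,20,7),"bpbotR":(-34,-25,0),"bpbotL":(-34,25,0)}.items(): print(n,((proj("side",F+q)-[x0,y0])*k).round())
C=np.array([593.5,-33.2,0])
for n,q in {"cap top":(0,0,90),"rimL":(0,25,73.5),"rimR":(0,-25,73.5),"rim-x":(-25,0,73.5),"rim+x":(25,0,73.5)}.items(): print(n,((proj("side",C+q)-[x0,y0])*k).round())
E
```

```text
[499.89227467 -32.90729652 224.67402143] [-3.14150025e+00  4.54701022e-04  3.13918746e+00] [-0.23738226 -0.44883567 -0.88585637]
tipL [271. 240.]
tipR [347. 304.]
tipRout [357. 312.]
tipR+8 [364. 292.]
tipL+8 [288. 229.]
bpbotR [216. 423.]
bpbotL [122. 340.]
cap top [444. 149.]
rimL [397. 143.]
rimR [492. 219.]
rim-x [392. 216.]
rim+x [496. 146.]
```

View pics/crop5.png

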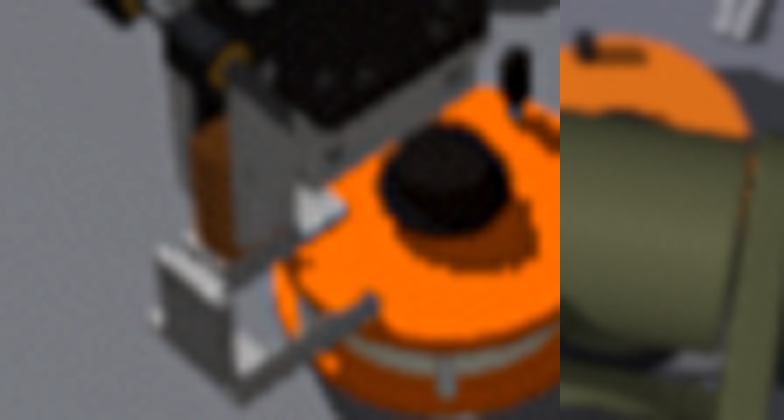

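The side view now shows the fork pointing +x. The right prong tip is at (372,302) and the back plate corner at (240,405), which puts the setting about 7–11 mm ahead. The cap blob is centred at (444,181), where I predicted it. I'll advance to just short of the rim and feel for the face.

>>> carry_out --slide '[[0.04, -0.0024, 0], [0.08, -0.0024, 0], [0.08, -0.0024, -0.004], [0.08, -0.0024, -0.008], [0.08, -0.0024, -0.008], [0.08, -0.0024, -0.008], [0.08, -0.0024, -0.008]]' --dr '[[0, 0, 0], [0, 0, 0], [0, 0, 0], [0, 0, 0], [0, 0, 0], [0, 0, 0], [0, 0, 0]]' --gripper '[10, 10, 10, 10, 10, 10, 10]'

```text
clock: 10.17
eef_pos: [519.5, -33.5, 222.5]
eef_rot: [-3.142, -0.0, 3.139]
wrist_force: [-0.1, 0.5, -1.4]
finger_gap: 17.7
finger_force: 60.0
```

>>> carry_out --slide '[[0, 0, -0.002], [0, 0, -0.002], [0, 0, -0.004], [0, 0, -0.004]]' --dr '[[0, 0, 0], [0, 0, 0], [0, 0, 0], [0, 0, 0]]' --gripper '[10, 10, 10, 10]'

```text
clock: 10.5
eef_pos: [519.8, -33.5, 221.3]
eef_rot: [3.142, -0.0, 3.139]
wrist_force: [-1.0, -0.0, -1.9]
finger_gap: 17.6
finger_force: 60.0
```

>>> carry_out --slide '[[0, 0, -0.001], [0, 0, -0.002], [0, 0, -0.002], [0, 0, -0.002]]' --dr '[[0, 0, 0], [0, 0, 0], [0, 0, 0], [0, 0, 0]]' --gripper '[10, 10, 10, 10]'

```text
clock: 10.83
eef_pos: [519.8, -33.5, 220.9]
eef_rot: [-3.142, -0.0, 3.139]
wrist_force: [0.1, 0.1, -1.4]
finger_gap: 17.8
finger_force: 60.0
```

>>> carry_out --slide '[[0, 0, -0.001], [0, 0, -0.001], [0, 0, -0.001]]' --dr '[[0, 0, 0], [0, 0, 0], [0, 0, 0]]' --gripper '[10, 10, 10]'

```text
clock: 11.08
eef_pos: [519.8, -33.5, 220.7]
eef_rot: [-3.142, 0.0, 3.139]
wrist_force: [-0.7, -0.8, -1.1]
finger_gap: 17.6
finger_force: 60.0
```

>>> carry_out --slide '[[0, 0, -0.001], [0, 0, -0.001], [0, 0, -0.001]]' --dr '[[0, 0, 0], [0, 0, 0], [0, 0, 0]]' --gripper '[10, 10, 10]'

```text
clock: 11.33
eef_pos: [519.8, -33.5, 220.4]
eef_rot: [3.142, -0.0, 3.139]
wrist_force: [-0.7, -0.4, -1.2]
finger_gap: 18.1
finger_force: 60.0
```

>>> carry_out --slide '[[0, 0, -0.001], [0, 0, -0.001], [0, 0, -0.001]]' --dr '[[0, 0, 0], [0, 0, 0], [0, 0, 0]]' --gripper '[10, 10, 10]'

```text
clock: 11.58
eef_pos: [519.8, -33.5, 220.2]
eef_rot: [-3.142, 0.0, 3.139]
wrist_force: [-0.6, -0.3, -0.3]
finger_gap: 17.8
finger_force: 60.0
```

>>> carry_out --slide '[[0, 0, -0.001], [0, 0, -0.001], [0, 0, -0.001]]' --dr '[[0, 0, 0], [0, 0, 0], [0, 0, 0]]' --gripper '[10, 10, 10]'

```text
clock: 11.83
eef_pos: [519.9, -33.5, 220.2]
eef_rot: [-3.142, 0.0, 3.139]
wrist_force: [-1.8, 1.1, 5.1]
finger_gap: 17.5
finger_force: 60.0
```

>>> carry_out --slide '[[0, 0, -0.001], [0, 0, -0.001], [0, 0, -0.001]]' --dr '[[0, 0, 0], [0, 0, 0], [0, 0, 0]]' --gripper '[10, 10, 10]'

```text
clock: 12.08
eef_pos: [519.9, -33.5, 220.2]
eef_rot: [-3.142, 0.0, 3.139]
wrist_force: [-3.7, -0.4, 8.4]
finger_gap: 17.4
finger_force: 60.0
```

Contact with the face is at TCP z 220.2. I raise 1.2 mm and slide in.

>>> carry_out --slide '[[0, 0, 0.007], [0, 0, 0.007], [0, 0, 0.007], [0.02, 0, 0.007], [0.04, 0, 0.007], [0.06, 0, 0.007], [0.08, 0, 0.007], [0.1, 0, 0.007], [0.1, 0, 0.007], [0.1, 0, 0.007]]' --dr '[[0, 0, 0], [0, 0, 0], [0, 0, 0], [0, 0, 0], [0, 0, 0], [0, 0, 0], [0, 0, 0], [0, 0, 0], [0, 0, 0], [0, 0, 0]]' --gripper '[10, 10, 10, 10, 10, 10, 10, 10, 10, 10]'

```text
clock: 12.92
eef_pos: [545.0, -33.5, 221.1]
eef_rot: [3.142, -0.0, 3.14]
wrist_force: [-0.4, 0.6, -0.8]
finger_gap: 17.9
finger_force: 60.0
```

>>> carry_out --slide '[[0.008, 0, 0], [0.016, 0, 0], [0.024, 0, 0], [0.032, 0, 0], [0.04, 0, 0], [0.04, 0, 0]]' --dr '[[0, 0, 0], [0, 0, 0], [0, 0, 0], [0, 0, 0], [0, 0, 0], [0, 0, 0]]' --gripper '[10, 10, 10, 10, 10, 10]'

```text
clock: 13.42
eef_pos: [555.1, -33.5, 221.4]
eef_rot: [-3.142, 0.0, 3.139]
wrist_force: [-0.5, -0.1, -1.6]
finger_gap: 17.4
finger_force: 60.0
```

```bash
python3 - <<'E'
from h import *
F=[]
for _ in range(4): camera("side"); F.append(read_state()["wrist_force"])
b=camera("side")[:,:,::-1]; s=read_state(); print(s["eef_pos"],s["eef_rot"],np.mean(F,0),s["moment"])
x0,y0,w,h,k=250,180,60,50,10
I=cv2.resize(b[y0:y0+h,x0:x0+w],(w*k,h*k),interpolation=2)
cv2.imwrite("pics/crop6.png",np.clip((I.astype(float)-10)*1.6,0,255).astype(np.uint8))
E
```

```text
[554.77225331 -33.48159143 221.40376761] [-3.14154267e+00 -1.09013380e-06  3.13952602e+00] [ 0.15169928 -0.28768098 -1.34935117] [ 0.01912752  0.04263537 -0.00783622]
```

View pics/crop6.png

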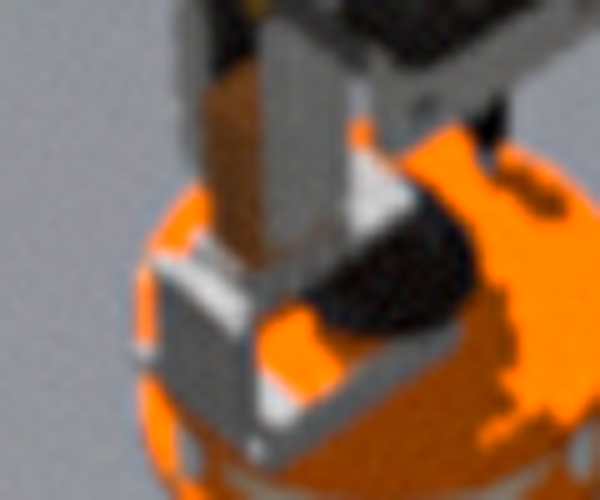

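The right prong lies under the rim with its tip at (460,330), and there is a clear gap from the slot's end to the neck. No forces. Advancing in shrinking steps.

>>> carry_out --slide '[[0.008, 0, 0], [0.016, 0, 0], [0.024, 0, 0], [0.032, 0, 0], [0.04, 0, 0], [0.048, 0, 0], [0.056, 0, 0], [0.056, 0, 0]]' --dr '[[0, 0, 0], [0, 0, 0], [0, 0, 0], [0, 0, 0], [0, 0, 0], [0, 0, 0], [0, 0, 0], [0, 0, 0]]' --gripper '[10, 10, 10, 10, 10, 10, 10, 10]'

```text
clock: 14.33
eef_pos: [569.1, -33.5, 221.3]
eef_rot: [3.142, 0.0, 3.139]
wrist_force: [0.2, 0.5, -2.2]
finger_gap: 17.8
finger_force: 60.0
```

>>> carry_out --slide '[[0.004, 0, 0], [0.008, 0, 0], [0.012, 0, 0], [0.016, 0, 0], [0.02, 0, 0], [0.02, 0, 0]]' --dr '[[0, 0, 0], [0, 0, 0], [0, 0, 0], [0, 0, 0], [0, 0, 0], [0, 0, 0]]' --gripper '[10, 10, 10, 10, 10, 10]'

```text
clock: 14.83
eef_pos: [574.0, -33.5, 221.4]
eef_rot: [3.142, 0.0, 3.139]
wrist_force: [0.1, 0.9, -0.8]
finger_gap: 17.6
finger_force: 60.0
```

>>> carry_out --slide '[[0.003, 0, 0], [0.006, 0, 0], [0.008, 0, 0], [0.008, 0, 0], [0.008, 0, 0]]' --dr '[[0, 0, 0], [0, 0, 0], [0, 0, 0], [0, 0, 0], [0, 0, 0]]' --gripper '[10, 10, 10, 10, 10]'

```text
clock: 15.25
eef_pos: [575.8, -33.5, 221.4]
eef_rot: [3.142, -0.0, 3.14]
wrist_force: [-0.0, -0.7, -1.9]
finger_gap: 17.8
finger_force: 60.0
```

>>> carry_out --slide '[[0.002, 0, 0], [0.004, 0, 0], [0.006, 0, 0], [0.008, 0, 0], [0.008, 0, 0]]' --dr '[[0, 0, 0], [0, 0, 0], [0, 0, 0], [0, 0, 0], [0, 0, 0]]' --gripper '[10, 10, 10, 10, 10]'

```text
clock: 15.67
eef_pos: [577.9, -33.5, 221.4]
eef_rot: [-3.142, 0.0, 3.139]
wrist_force: [-0.1, 0.6, -1.3]
finger_gap: 17.5
finger_force: 60.0
```

>>> carry_out --slide '[[0.002, 0, 0], [0.004, 0, 0], [0.004, 0, 0]]' --dr '[[0, 0, 0], [0, 0, 0], [0, 0, 0]]' --gripper '[10, 10, 10]'

```text
clock: 15.92
eef_pos: [578.9, -33.5, 221.4]
eef_rot: [-3.142, 0.0, 3.139]
wrist_force: [0.1, -0.5, -0.4]
finger_gap: 17.5
finger_force: 60.0
```

>>> carry_out --slide '[[0.001, 0, 0], [0.002, 0, 0], [0.002, 0, 0]]' --dr '[[0, 0, 0], [0, 0, 0], [0, 0, 0]]' --gripper '[10, 10, 10]'

```text
clock: 16.17
eef_pos: [579.4, -33.5, 221.4]
eef_rot: [-3.142, 0.0, 3.139]
wrist_force: [0.7, 0.5, -1.8]
finger_gap: 17.9
finger_force: 60.0
```

>>> carry_out --slide '[[0.001, 0, 0], [0.001, 0, 0]]' --dr '[[0, 0, 0], [0, 0, 0]]' --gripper '[10, 10]'

```text
clock: 16.33
eef_pos: [579.6, -33.5, 221.4]
eef_rot: [-3.142, -0.0, 3.139]
wrist_force: [0.5, 0.2, -1.4]
finger_gap: 17.7
finger_force: 60.0
```

>>> carry_out --slide '[[0.001, 0, 0], [0.001, 0, 0]]' --dr '[[0, 0, 0], [0, 0, 0]]' --gripper '[10, 10]'

```text
clock: 16.5
eef_pos: [579.9, -33.5, 221.4]
eef_rot: [3.142, 0.0, 3.139]
wrist_force: [-0.0, -0.2, -1.5]
finger_gap: 17.6
finger_force: 60.0
```

>>> carry_out --slide '[[0.001, 0, 0], [0.001, 0, 0]]' --dr '[[0, 0, 0], [0, 0, 0]]' --gripper '[10, 10]'

```text
clock: 16.67
eef_pos: [580.1, -33.5, 221.4]
eef_rot: [-3.142, 0.0, 3.139]
wrist_force: [-0.1, -0.5, -1.0]
finger_gap: 17.5
finger_force: 60.0
```

>>> carry_out --slide '[[0.001, 0, 0], [0.001, 0, 0]]' --dr '[[0, 0, 0], [0, 0, 0]]' --gripper '[10, 10]'

```text
clock: 16.83
eef_pos: [580.4, -33.5, 221.4]
eef_rot: [3.142, 0.0, 3.139]
wrist_force: [-0.3, -1.0, -1.1]
finger_gap: 17.8
finger_force: 60.0
```

>>> carry_out --slide '[[0.001, 0, 0], [0.001, 0, 0]]' --dr '[[0, 0, 0], [0, 0, 0]]' --gripper '[10, 10]'

```text
clock: 17.0
eef_pos: [580.6, -33.5, 221.4]
eef_rot: [3.142, 0.0, 3.139]
wrist_force: [0.5, -0.0, -0.3]
finger_gap: 17.5
finger_force: 60.0
```

>>> carry_out --slide '[[0.001, 0, 0], [0.001, 0, 0]]' --dr '[[0, 0, 0], [0, 0, 0]]' --gripper '[10, 10]'

```text
clock: 17.17
eef_pos: [580.9, -33.5, 221.4]
eef_rot: [-3.142, -0.0, 3.14]
wrist_force: [-0.3, -0.0, -1.6]
finger_gap: 17.4
finger_force: 60.0
```

>>> carry_out --slide '[[0.001, 0, 0], [0.001, 0, 0]]' --dr '[[0, 0, 0], [0, 0, 0]]' --gripper '[10, 10]'

```text
clock: 17.33
eef_pos: [581.1, -33.5, 221.4]
eef_rot: [3.142, -0.0, 3.139]
wrist_force: [-0.2, -0.0, -1.6]
finger_gap: 17.8
finger_force: 60.0
```

>>> carry_out --slide '[[0.001, 0, 0], [0.001, 0, 0]]' --dr '[[0, 0, 0], [0, 0, 0]]' --gripper '[10, 10]'

```text
clock: 17.5
eef_pos: [581.4, -33.5, 221.4]
eef_rot: [-3.142, 0.0, 3.139]
wrist_force: [0.9, 0.5, -2.1]
finger_gap: 17.4
finger_force: 60.0
```

>>> carry_out --slide '[[0.001, 0, 0], [0.001, 0, 0]]' --dr '[[0, 0, 0], [0, 0, 0]]' --gripper '[10, 10]'

```text
clock: 17.67
eef_pos: [581.6, -33.5, 221.4]
eef_rot: [-3.142, -0.0, 3.139]
wrist_force: [0.2, 0.4, -1.2]
finger_gap: 17.6
finger_force: 60.0
```

>>> carry_out --slide '[[0.001, 0, 0], [0.001, 0, 0]]' --dr '[[0, 0, 0], [0, 0, 0]]' --gripper '[10, 10]'

```text
clock: 17.83
eef_pos: [581.9, -33.5, 221.4]
eef_rot: [-3.142, 0.0, 3.139]
wrist_force: [0.6, -0.7, -1.2]
finger_gap: 17.4
finger_force: 60.0
```

>>> carry_out --slide '[[0.001, 0, 0], [0.001, 0, 0]]' --dr '[[0, 0, 0], [0, 0, 0]]' --gripper '[10, 10]'

```text
clock: 18.0
eef_pos: [582.1, -33.5, 221.4]
eef_rot: [-3.142, -0.0, 3.139]
wrist_force: [-0.2, -0.5, -1.6]
finger_gap: 17.9
finger_force: 60.0
```

>>> carry_out --slide '[[0.001, 0, 0], [0.001, 0, 0]]' --dr '[[0, 0, 0], [0, 0, 0]]' --gripper '[10, 10]'

```text
clock: 18.17
eef_pos: [582.4, -33.5, 221.4]
eef_rot: [-3.142, 0.0, 3.14]
wrist_force: [0.9, -0.2, -1.5]
finger_gap: 17.4
finger_force: 60.0
```

>>> carry_out --slide '[[0.001, 0, 0], [0.001, 0, 0]]' --dr '[[0, 0, 0], [0, 0, 0]]' --gripper '[10, 10]'

```text
clock: 18.33
eef_pos: [582.6, -33.5, 221.4]
eef_rot: [-3.142, -0.0, 3.139]
wrist_force: [-0.0, 0.9, -2.6]
finger_gap: 17.3
finger_force: 60.0
```

>>> carry_out --slide '[[0.001, 0, 0], [0.001, 0, 0]]' --dr '[[0, 0, 0], [0, 0, 0]]' --gripper '[10, 10]'

```text
clock: 18.5
eef_pos: [582.8, -33.5, 221.4]
eef_rot: [3.142, -0.0, 3.139]
wrist_force: [-0.0, 1.0, -1.6]
finger_gap: 18.1
finger_force: 60.0
```

>>> carry_out --slide '[[0.001, 0, 0], [0.001, 0, 0]]' --dr '[[0, 0, 0], [0, 0, 0]]' --gripper '[10, 10]'

```text
clock: 18.67
eef_pos: [583.1, -33.5, 221.4]
eef_rot: [3.142, -0.0, 3.139]
wrist_force: [-0.6, -0.0, -1.7]
finger_gap: 17.3
finger_force: 60.0
```

>>> carry_out --slide '[[0.001, 0, 0], [0.001, 0, 0]]' --dr '[[0, 0, 0], [0, 0, 0]]' --gripper '[10, 10]'

```text
clock: 18.83
eef_pos: [583.3, -33.5, 221.4]
eef_rot: [3.142, -0.0, 3.139]
wrist_force: [-0.5, -0.1, -1.1]
finger_gap: 17.7
finger_force: 60.0
```

>>> carry_out --slide '[[0.001, 0, 0], [0.001, 0, 0]]' --dr '[[0, 0, 0], [0, 0, 0]]' --gripper '[10, 10]'

```text
clock: 19.0
eef_pos: [583.6, -33.5, 221.4]
eef_rot: [3.142, -0.0, 3.14]
wrist_force: [-0.5, 0.5, -1.5]
finger_gap: 17.7
finger_force: 60.0
```

>>> carry_out --slide '[[0.001, 0, 0], [0.001, 0, 0]]' --dr '[[0, 0, 0], [0, 0, 0]]' --gripper '[10, 10]'

```text
clock: 19.17
eef_pos: [583.8, -33.5, 221.3]
eef_rot: [3.142, -0.0, 3.139]
wrist_force: [-1.3, 0.3, -1.3]
finger_gap: 17.7
finger_force: 60.0
```

>>> carry_out --slide '[[0.0005, 0, 0], [0.0005, 0, 0], [0.0005, 0, 0]]' --dr '[[0, 0, 0], [0, 0, 0], [0, 0, 0]]' --gripper '[10, 10, 10]'

```text
clock: 19.42
eef_pos: [583.9, -33.5, 221.4]
eef_rot: [3.142, -0.0, 3.139]
wrist_force: [-1.2, -0.0, -1.6]
finger_gap: 17.4
finger_force: 60.0
```

>>> carry_out --slide '[[0.0005, 0, 0], [0.0005, 0, 0], [0.0005, 0, 0]]' --dr '[[0, 0, 0], [0, 0, 0], [0, 0, 0]]' --gripper '[10, 10, 10]'

```text
clock: 19.67
eef_pos: [584.0, -33.5, 221.4]
eef_rot: [3.142, -0.0, 3.14]
wrist_force: [-1.8, 0.2, -1.7]
finger_gap: 18.0
finger_force: 60.0
```

>>> carry_out --slide '[[0.001, 0, 0], [0.001, 0, 0], [0.001, 0, 0]]' --dr '[[0, 0, 0], [0, 0, 0], [0, 0, 0]]' --gripper '[10, 10, 10]'

```text
clock: 19.92
eef_pos: [584.2, -33.5, 221.3]
eef_rot: [3.142, -0.0, 3.14]
wrist_force: [-3.5, 0.2, -0.3]
finger_gap: 17.4
finger_force: 60.0
```

```bash
python3 - <<'E'
from h import *
F=[]
for _ in range(8): camera("side"); F.append(read_state()["wrist_force"])
print(np.mean(F,0),np.std(F,0),read_state()["eef_pos"])
E
```

```text
[-3.55261269 -0.2486442  -0.8809014 ] [0.72206961 0.59940241 0.5372404 ] [584.27191171 -33.50614936 221.33956535]
```

Steady -3.5 N against the neck at x 584.2, which agrees with a setting of about +9, so the fork is home. Pulling straight up.

>>> carry_out --slide '[[0, 0, 0.004], [0, 0, 0.008], [0, 0, 0.012], [0, 0, 0.016], [0, 0, 0.02], [0, 0, 0.024], [0, 0, 0.028], [0, 0, 0.032], [0, 0, 0.036], [0, 0, 0.04]]' --dr '[[0, 0, 0], [0, 0, 0], [0, 0, 0], [0, 0, 0], [0, 0, 0], [0, 0, 0], [0, 0, 0], [0, 0, 0], [0, 0, 0], [0, 0, 0]]' --gripper '[10, 10, 10, 10, 10, 10, 10, 10, 10, 10]'

```text
clock: 21.15
eef_pos: [584.3, -33.5, 231.8]
eef_rot: [-3.142, 0.0, 3.14]
wrist_force: [-5.9, 0.6, -7.2]
finger_gap: 17.4
finger_force: 60.0
```

>>> carry_out --slide '[[0, 0, 0.008], [0, 0, 0.016], [0, 0, 0.024], [0, 0, 0.032], [0, 0, 0.04], [0, 0, 0.05], [0, 0, 0.06], [0, 0, 0.07], [0, 0, 0.08], [0, 0, 0.08]]' --dr '[[0, 0, 0], [0, 0, 0], [0, 0, 0], [0, 0, 0], [0, 0, 0], [0, 0, 0], [0, 0, 0], [0, 0, 0], [0, 0, 0], [0, 0, 0]]' --gripper '[10, 10, 10, 10, 10, 10, 10, 10, 10, 10]'

```text
clock: 21.98
eef_pos: [584.7, -33.5, 252.5]
eef_rot: [-3.141, 0.002, 3.139]
wrist_force: [-0.2, -0.5, -1.1]
finger_gap: 17.4
finger_force: 60.0
```

>>> carry_out --slide '[[0, 0, 0.02], [0, 0, 0.04], [0, 0, 0.06], [0, 0, 0.08], [0, 0, 0.1], [0, 0, 0.12], [0, 0, 0.12], [0, 0, 0.12], [0, 0, 0.12]]' --dr '[[0, 0, 0], [0, 0, 0], [0, 0, 0], [0, 0, 0], [0, 0, 0], [0, 0, 0], [0, 0, 0], [0, 0, 0], [0, 0, 0]]' --gripper '[10, 10, 10, 10, 10, 10, 10, 10, 10]'

```text
clock: 22.73
eef_pos: [584.3, -33.5, 281.2]
eef_rot: [3.142, -0.0, 3.139]
wrist_force: [-0.4, 1.0, -0.9]
finger_gap: 17.8
finger_force: 60.0
```

```bash
python3 - <<'E'
from h import *
b=camera("side")[:,:,::-1]; s=read_state(); p=s["eef_pos"]; print(p,s["eef_rot"],s["wrist_force"])
u,v=proj("side",p-[0,0,140]); x0,y0=int(u)-40,int(v)-30; print(x0,y0)
cv2.imwrite("pics/crop7.png",cv2.resize(np.clip((b[y0:y0+65,x0:x0+80].astype(float)-10)*1.6,0,255).astype(np.uint8),(640,520),interpolation=2))
E
```

```text
[584.23148996 -33.49404789 281.05876675] [ 3.14154567e+00 -5.63054936e-04  3.13945059e+00] [-0.05177269  0.14832793 -2.1587225 ]
245 158
```

View pics/crop7.png

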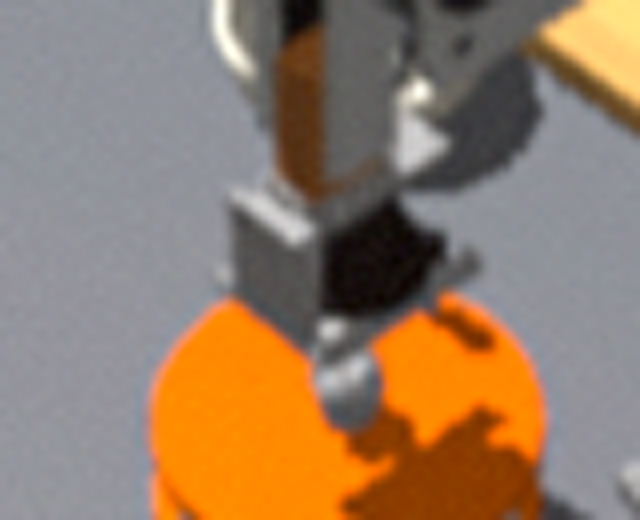

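The cap rides on the fork at (385,260) and the bare spindle shows at (350,390). Carrying smoothly to the tray, turned about -17° to match its yaw.

>>> carry_out --slide '[[-0.004, -0.01, 0], [-0.012, -0.03, 0], [-0.026, -0.065, 0], [-0.044, -0.11, 0], [-0.066, -0.165, 0], [-0.09, -0.225, 0], [-0.114, -0.285, 0], [-0.138, -0.345, 0], [-0.162, -0.405, 0], [-0.186, -0.465, 0]]' --dr '[[0, 0, 0], [0, 0, -0.001], [0, 0, -0.003], [0, 0, -0.006], [0, 0, -0.009], [0, 0, -0.012], [0, 0, -0.015], [0, 0, -0.018], [0, 0, -0.021], [0, 0, -0.024]]' --gripper '[10, 10, 10, 10, 10, 10, 10, 10, 10, 10]'

```text
clock: 23.62
eef_pos: [536.9, -151.4, 281.5]
eef_rot: [-3.141, 0.0, 2.986]
wrist_force: [-0.7, -0.5, -1.5]
finger_gap: 17.5
finger_force: 60.0
```

>>> carry_out --slide '[[-0.024, -0.06, 0], [-0.048, -0.12, 0], [-0.072, -0.18, 0], [-0.096, -0.24, 0], [-0.12, -0.3, 0], [-0.144, -0.36, 0], [-0.168, -0.42, 0], [-0.19, -0.475, 0], [-0.208, -0.525, 0], [-0.22, -0.56, 0]]' --dr '[[0, 0, -0.003], [0, 0, -0.006], [0, 0, -0.009], [0, 0, -0.012], [0, 0, -0.015], [0, 0, -0.018], [0, 0, -0.02], [0, 0, -0.022], [0, 0, -0.022], [0, 0, -0.022]]' --gripper '[10, 10, 10, 10, 10, 10, 10, 10, 10, 10]'

```text
clock: 24.45
eef_pos: [481.8, -291.4, 281.4]
eef_rot: [-3.141, -0.0, 2.849]
wrist_force: [0.9, 0.5, -2.0]
finger_gap: 17.6
finger_force: 60.0
```

>>> carry_out --slide '[[-0.006, -0.02, 0], [-0.009, -0.035, 0], [-0.01, -0.042, 0], [-0.01, -0.042, 0], [-0.01, -0.042, -0.02], [-0.01, -0.042, -0.05], [-0.01, -0.042, -0.08], [-0.01, -0.042, -0.1], [-0.01, -0.042, -0.11], [-0.01, -0.042, -0.11]]' --dr '[[0, 0, 0], [0, 0, 0], [0, 0, 0], [0, 0, 0], [0, 0, 0], [0, 0, 0], [0, 0, 0], [0, 0, 0], [0, 0, 0], [0, 0, 0]]' --gripper '[10, 10, 10, 10, 10, 10, 10, 10, 10, 10]'

```text
clock: 25.28
eef_pos: [480.2, -300.1, 253.0]
eef_rot: [3.141, -0.001, 2.851]
wrist_force: [0.4, 0.2, -0.9]
finger_gap: 17.9
finger_force: 60.0
```

```bash
python3 - <<'E'
from h import *
b=camera("side")[:,:,::-1]; s=read_state(); p=s["eef_pos"]; print(p,s["eef_rot"],s["wrist_force"])
u,v=proj("side",p-[0,0,140]); x0,y0=int(u)-50,int(v)-40; print(x0,y0)
cv2.imwrite("pics/crop8.png",cv2.resize(np.clip((b[y0:y0+110,x0:x0+130].astype(float)-5)*1.3,0,255).astype(np.uint8),(650,550),interpolation=2))
E
```

```text
[ 480.3249807  -300.15927926  253.54937394] [ 3.14138517e+00 -5.75158211e-04  2.85050333e+00] [-0.1640013   0.04663029 -2.51522613]
284 248
```

View pics/crop8.png

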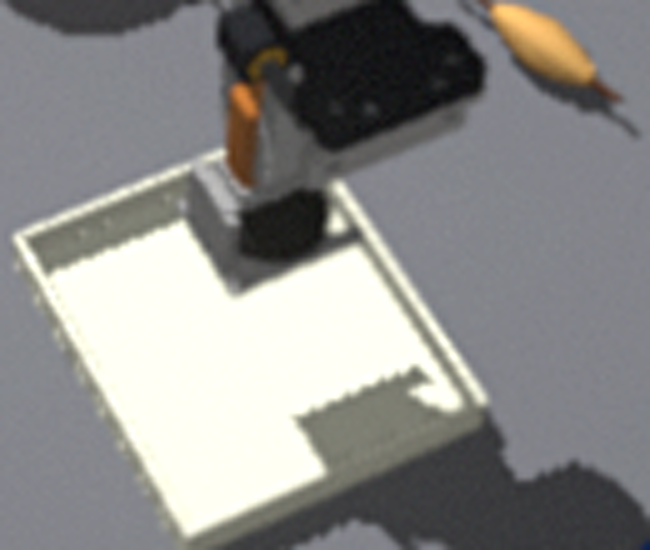

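```bash
python3 - <<'E'
from h import *
P=[on("side",284+u/5,248+v/5,22) for u,v in[(20,238),(487,405),(187,542)]]
print(np.array(P).round(1),((P[0]+P[1])/2).round(1))
print([(proj("side",[480,-300,4])-[284,248])*5, (proj("side",[486,-302,22])-[284,248])*5])
E
```

```text
[[ 436.8 -202.1   22. ]
 [ 527.7 -404.9   22. ]
 [ 385.3 -362.3   22. ]] [ 482.3 -303.5   22. ]
[array([237.31211677, 339.44381017]), array([252.49606337, 313.54663963])]
```

>>> carry_out --slide '[[0, 0, -0.02], [0, 0, -0.06], [0, 0, -0.11], [0, 0, -0.16], [0, 0, -0.21], [0, 0, -0.25], [0, 0, -0.28], [0, 0, -0.3], [0, 0, -0.314], [0, 0, -0.314]]' --dr '[[0, 0, 0], [0, 0, 0], [0, 0, 0], [0, 0, 0], [0, 0, 0], [0, 0, 0], [0, 0, 0], [0, 0, 0], [0, 0, 0], [0, 0, 0]]' --gripper '[10, 10, 10, 10, 10, 10, 10, 10, 10, 10]'

```text
clock: 26.17
eef_pos: [480.3, -300.2, 174.9]
eef_rot: [3.141, -0.001, 2.85]
wrist_force: [0.2, 0.2, -2.2]
finger_gap: 17.7
finger_force: 60.0
```

>>> carry_out --slide '[[0, 0, -0.005], [0, 0, -0.01], [0, 0, -0.015], [0, 0, -0.02], [0, 0, -0.025], [0, 0, -0.03], [0, 0, -0.034], [0, 0, -0.038], [0, 0, -0.042], [0, 0, -0.042]]' --dr '[[0, 0, 0], [0, 0, 0], [0, 0, 0], [0, 0, 0], [0, 0, 0], [0, 0, 0], [0, 0, 0], [0, 0, 0], [0, 0, 0], [0, 0, 0]]' --gripper '[10, 10, 10, 10, 10, 10, 10, 10, 10, 10]'

```text
clock: 27.0
eef_pos: [480.3, -300.2, 164.7]
eef_rot: [3.142, -0.0, 2.85]
wrist_force: [0.1, 0.3, -1.3]
finger_gap: 17.8
finger_force: 60.0
```

>>> carry_out --slide '[[0, 0, -0.002], [0, 0, -0.004], [0, 0, -0.006], [0, 0, -0.008], [0, 0, -0.009], [0, 0, -0.009]]' --dr '[[0, 0, 0], [0, 0, 0], [0, 0, 0], [0, 0, 0], [0, 0, 0], [0, 0, 0]]' --gripper '[10, 10, 10, 10, 10, 10]'

```text
clock: 27.5
eef_pos: [480.3, -300.2, 162.6]
eef_rot: [3.142, -0.0, 2.85]
wrist_force: [0.3, 0.8, -2.1]
finger_gap: 17.5
finger_force: 60.0
```

>>> carry_out --slide '[[0, 0, -0.001], [0, 0, -0.002], [0, 0, -0.002]]' --dr '[[0, 0, 0], [0, 0, 0], [0, 0, 0]]' --gripper '[10, 10, 10]'

```text
clock: 27.75
eef_pos: [480.4, -300.3, 162.3]
eef_rot: [-3.141, 0.0, 2.85]
wrist_force: [-0.7, -0.3, 0.3]
finger_gap: 17.7
finger_force: 60.0
```

One more small step to seat it, then open slowly and rise.

>>> carry_out --slide '[[0, 0, -0.001], [0, 0, -0.001], [0, 0, -0.001]]' --dr '[[0, 0, 0], [0, 0, 0], [0, 0, 0]]' --gripper '[10, 10, 10]'

```text
clock: 28.0
eef_pos: [480.4, -300.3, 162.3]
eef_rot: [-3.141, 0.0, 2.85]
wrist_force: [-0.4, 1.2, 5.3]
finger_gap: 17.8
finger_force: 60.0
```

>>> carry_out --slide '[[0, 0, 0], [0, 0, 0], [0, 0, 0], [0, 0, 0], [0, 0, 0], [0, 0, 0], [0, 0, 0], [0, 0, 0], [0, 0, 0], [0, 0, 0]]' --dr '[[0, 0, 0], [0, 0, 0], [0, 0, 0], [0, 0, 0], [0, 0, 0], [0, 0, 0], [0, 0, 0], [0, 0, 0], [0, 0, 0], [0, 0, 0]]' --gripper '[20, 24, 28, 34, 40, 50, 60, 60, 60, 60]' --newtons 10

```text
clock: 28.83
eef_pos: [480.3, -300.3, 161.9]
eef_rot: [-3.142, 0.0, 2.85]
wrist_force: [0.5, 0.1, 0.4]
finger_gap: 56.4
finger_force: 0.0
```

>>> carry_out --slide '[[0, 0, 0.02], [0, 0, 0.06], [0, 0, 0.12], [0, 0, 0.2], [0, 0, 0.3], [0, 0, 0.4], [0, 0, 0.5], [0, 0, 0.6], [0, 0, 0.6], [0, 0, 0.6]]' --dr '[[0, 0, 0], [0, 0, 0], [0, 0, 0], [0, 0, 0], [0, 0, 0], [0, 0, 0], [0, 0, 0], [0, 0, 0], [0, 0, 0], [0, 0, 0]]' --gripper '[60, 60, 60, 60, 60, 60, 60, 60, 60, 60]'

```text
clock: 29.67
eef_pos: [480.4, -300.3, 313.8]
eef_rot: [-3.141, 0.003, 2.85]
wrist_force: [-0.1, -0.8, -0.5]
finger_gap: 56.3
finger_force: 0.0
```

```bash
python3 - <<'E'
from h import *
b=camera("side")[:,:,::-1]; s=read_state(); print(s["eef_pos"],s["wrist_force"],s["finger_gap"])
cv2.imwrite("pics/crop9.png",cv2.resize(b[250:370,270:400],(650,600),interpolation=2))
E
```

```text
[ 480.19706509 -300.11891101  312.28285465] [-0.21689997  0.048612   -0.04105149] 56.22909619832031
```

View pics/crop9.png

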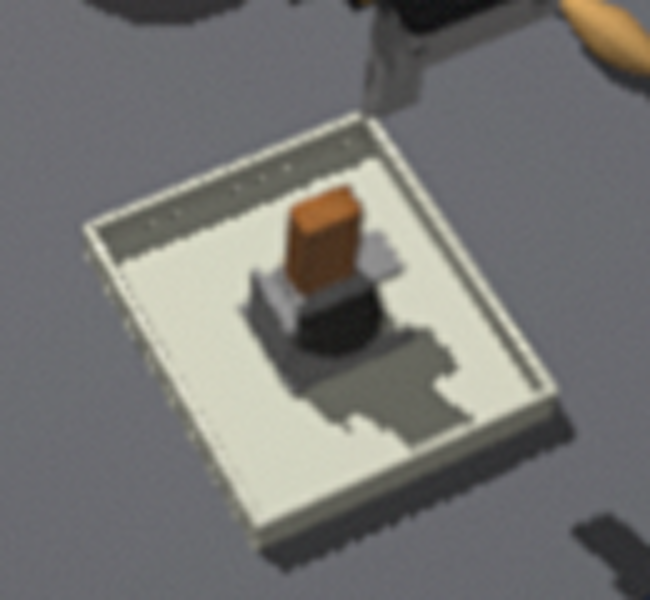

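The puller stands upright in the tray, with its handle at (322,240), the cap upright on the fork at (340,325), and the gripper clear. Handing in.

```bash
python3 -c "
from cell import *
print(sign_off())"
```

```text
the job is handed in; nothing more can be done
None
```

The cap came off the reel on the fork, and the puller and cap now stand upright in the tray, released; I've handed the job in but got no verdict back.

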